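# Pack the ink roller, then hold the art case open

### The job

We are packing up the art case: take the ink roller out of the crate of odds and ends and lay it in the open well beside the case's lid, and let go of it there. Then lift the lid by its handle to 50 degrees from shut and hold it there for me to load the case: finish while still holding the lid, since it falls shut when let go. Leave the other tools in the crate and the things about the table where they are.

Things in the scene. Friction and masses are not known exactly. Their poses are not given: they have to be found in the camera images.
- roller_grip (a point): grip point of the ink roller, on the centre line of its round wooden handle (22 mm thick, 90 mm long), near the point of balance, 18 mm above what the roller lies on. x: along the handle to the drum, y: across it, z: up. The handle reaches 60 mm behind this point (-x) and 30 mm ahead; under it is a foot 14 mm square, within the handle's width
- roller_head (a point): middle of the roller's black rubber drum (36 mm across, 48 mm wide, in a steel fork 56 mm wide), 78 mm along x from roller_grip, on the drum's axis
- roller: the ink roller as a whole, the only T-shaped thing with a drum in the crate: 156 mm long, about 0.14 kg; origin at its underside half-way along its length (18 mm from roller_grip towards the drum); axes as roller_grip
- crate: dark blue open crate, fixed to the table, outside 210 (x) x 330 (y) x 50 mm high, walls and floor 5 mm thick; origin under its centre. Four tools lie in it side by side along y, each roughly along the crate's x, in any order, about 75 mm apart centre to centre
- well (a point): floor centre of the open well at the +y side of the grey art case (fixed to the table, outside 220 x 350 x 70 mm high). Well 210 mm long (x), 135 mm wide (y), 30 mm deep; floor 40 mm, rim 70 mm above the table. x: towards the hinge side, away from the robot, y: away from the lid, z: up
- case_hinge (a point): the grey lid (panel 220 x 210 x 8 mm, 0.3 to 0.6 kg, over the larger compartment on the -y side) is hinged here: middle of the lid's hinge line, at the far (+x) rim of the case, 70 mm above the table; y: along the hinge line, x: pointing from the case outward away from the robot (does not turn with the lid)
- lid_handle (a point): middle of the lid's handle: round steel bar 12 mm thick along the lid's y, 100 mm free between two black posts, 31 mm clear above the lid's top face. Lid shut: the bar is 115 mm above the table, 175 mm towards the robot from the hinge line and 45 mm above it. Its axes turn with the lid
- lid (a joint): lid angle in rad: 0 shut (flat), grows as the lid opens upward and away from the robot, stop at 1.4; 50 degrees is 0.873. The hinge is free: the lid always falls shut when let go
- eraser_mid (a point): bystander in the crate: felt board eraser, wooden back on grey felt, 110 x 40 x 30 mm; point at its middle, about half-way up
- dabber_mid (a point): bystander in the crate: square wooden stick with a rubber sleeve, 130 x 26 x 22 mm; point at its middle, about half-way up
- scraper_mid (a point): bystander in the crate: scraper with a dark steel block head 50 x 38 x 26 mm and a thin square wooden handle, 125 mm long overall; point at its middle, about half-way up
- tape: bystander on the table: roll of tape lying flat, 90 mm across, 25 mm high; origin under its centre
- jar: bystander on the table: white plastic jar, 60 mm across, 100 mm high; origin under its centre
- pot: bystander on the table: small yellow paint pot, 48 mm across, 50 mm high; origin under its centre
Not all that is in view belongs to the job. What is shaped like the roller but pink is not meant.

How it is judged (in metres and radians):
On the way:
1. the roller lies in the well, let go and at rest, the lid still shut (x of roller_grip in the frame of well between -0.105 and 0.105 m and y of roller_grip in the frame of well between -0.06 and 0.06 m and z of roller_grip in the frame of well between 0 and 0.03 m and x of roller_head in the frame of well between -0.105 and 0.105 m and y of roller_head in the frame of well between -0.06 and 0.06 m and z of roller_head in the frame of well between 0 and 0.03 m and linear speed of roller below 0.03 m/s and contact force between the fingers and roller below 0.1 N and value of joint lid below 0.1 rad), for 0.2 s.
At the end, for the whole second after the job is handed in: The roller lies wholly in the well, untouched and at rest; the lid is held by the robot at 50 degrees, within 6 degrees, steady (under 0.1 rad/s), with a contact force over 0.5 N between robot and lid and none between roller and lid (x of roller_grip in the frame of well between -0.105 and 0.105 m and y of roller_grip in the frame of well between -0.06 and 0.06 m and z of roller_grip in the frame of well between 0 and 0.03 m and x of roller_head in the frame of well between -0.105 and 0.105 m and y of roller_head in the frame of well between -0.06 and 0.06 m and z of roller_head in the frame of well between 0 and 0.03 m and linear speed of roller below 0.03 m/s and contact force between each of the fingers, lid and roller below 0.1 N and value of joint lid between 0.768 and 0.977 rad and velocity of joint lid between -0.1 and 0.1 rad/s and contact force between any of the fingers, the arm and lid above 0.5 N); the arm keeps its last pose, push and grip.
It fails at once if another tool in the crate is lifted out or pushed more than 60 mm (z of any of eraser_mid, dabber_mid, scraper_mid in the frame of crate above 0.05 m or distance of any of eraser_mid, dabber_mid, scraper_mid from where it was at the start of the episode above 0.06 m).
It fails at once if the tape, jar or pot is moved more than 30 mm (distance of any of tape, jar, pot from where it was at the start of the episode above 0.03 m).
It also fails if it takes over 51 s, if anything falls off the work surface, if the arm or the gripper's body presses on something with over 40 N, if the wrist force passes 120 N, or if a joint passes its speed limit or range.

### The arm

A 6-joint arm with a two-finger parallel gripper is mounted at the origin on the work surface. World frame = base frame: x ahead of the robot, y to its left, z up, the work surface at z = 0. Lengths are in mm, angles in rad, forces in N, time in s.
With the tool pointing down it reaches from about 400 to 925 mm from the base axis. Payload 12.5 kg.
Tool frame: the origin (TCP) lies midway between the tips of the shut fingers; the grasp point (between the pads) lies 19 mm behind it (env.grip_depth is the distance from the TCP to the grasp point, in mm); z points along the fingers, y is the line along which they close (so a half turn about z gives the same grasp; the last joint's range is limited). The gripper opens to 95 mm and grips with 3 to 60 N. Pads are 20 mm wide; open, the fingers measure 119 mm over their backs; the gripper's body (75 mm by 180 mm) begins 59 mm behind the grasp point.
Start: joints at [-1.36, 0.491, 1.559, -0, 1.092, -0.106], TCP at [194.728, -593.909, 214.661] pointing down, gripper open.
Joint ranges: [-3.1, 3.1], [-0.84, 2.19], [0.05, 2.79], [-1.13, 4.28], [0.06, 2.93], [-2.69, 2.69]. Speed limits (rad/s): [2.22, 2.22, 2.79, 3.14, 3.14, 3.14].

### API

Orientations are given as [roll, pitch, yaw] about the fixed x, y, z axes, in that order (R = Rz(yaw) Ry(pitch) Rx(roll)).
In Python, from cell import monitor, viewer, order, env gives the robot as it stands.
- The arm moves only by the tool move_arm, never from a script. Its argument "moves" is one flat list of numbers, 4 for each row, row after row: the shift along the tool's x, y, z normalised to -1 to 1, where 1 is 0.15 m, then the turn about the tool's z normalised to -1 to 1, where 1 is pi/2 rad. A call has 1 to 10 rows; each row shifts and turns the commanded pose from where the row before left it, along the tool's axes as they then stand; what a row does not reach is not made up. A row lasts 1/8 s, in which the tool goes at most 62.5 mm and 10.7 degrees, less where a joint would pass 70% of its speed; a pose out of reach is approached as far as the arm can. A call with a number of a shift or a turn outside -1 to 1 is refused whole. A call with a gripper value outside its range is refused whole. "claw" is the finger opening in mm, from 0 to 95.1, set as the call begins (left out, the last holds). The fingers move at their own pace and stop on an object; the grip force is fixed at half the most. Time passes only in rows, so rows that do not move let the fingers close. It gives the time, the measured TCP pose, the force, the opening and the grip force at its end, in the units of the state.
- monitor.state(): the state, without advancing time (a new reading comes with each control period).
- viewer.read_camera(name): name is "side" or "top" or "wrist"; returns the picture (420x560x3 uint8, red, green, blue); there is no depth.
- viewer.camera_info(name): a dict with "K" (3x3 intrinsics, pixels), "camera_from_world" (4x4, takes a point from world to camera coordinates). Camera axes: x right, y down, z forward; pixel columns grow to the right and rows downward; lengths in mm; the calibration is good to about 2 mm. A picture is of the moment at which its call begins: read the wrist's pose just before it. camera_info takes no time and is no camera call; for the wrist camera it gives the pose at the moment of the call.
- order.job_done(): hands the job in; it is judged then, once.
The state is a dict: "t": time; "joints": joint angles; "qvel": joint speeds; "tau": joint torques, N m; "eef_pos": TCP position; "tcp_rot": TCP orientation; "ft_force": force on the tool from outside, world axes, zero at the start; "moment": the same for the moment, N m; "opening": opening from 0.0 (shut) to 1.0 (fully open); "grip_force": force on a finger pad.
Only numpy, scipy, OpenCV 4.12 (cv2) and the standard library are available. Lean on these libraries where they do the work, as an engineer would, in place of code of your own. Each camera call takes 0.05 s, during which the arm holds its last target. There are 200 camera calls.

## Working session

There is one attempt and no reset: what is moved stays moved. The work goes in short steps, Python scripts to look and compute and a tool call to move; the robot and the scene stay as the last step left them, time stands still between calls to the robot, and variables do not carry over. Pictures are saved under pics/ and viewed, at most 10 in all, crops included, and the job is handed in when it is done.

Besides the shell and the picture viewer there is one more tool, called after "Call:" by a JSON object that holds its "op" and its "data". move_arm: Moves the arm, as the interface text tells. Scaled input: -1 to 1 covers 0.15 m each way for a shift and pi/2 rad each way for a turn. Its arguments: {"type":"object","properties":{"moves":{"type":"array"},"claw":{"type":"number"}},"required":["moves"]}

```bash
mkdir -p pics; python3 - <<'E'
from cell import monitor, viewer, order, env
import cv2, numpy as np
s=monitor.state(); print(s)
for n in("top","side"):
    im=viewer.read_camera(n); cv2.imwrite(f"pics/{n}0.png",im[:,:,::-1])
    i=viewer.camera_info(n); print(n,np.round(i["K"],1).tolist(),np.round(i["camera_from_world"],4).tolist())
E
```

```text
{'t': 0.0, 'joints': array([-1.35959099e+00,  4.91548619e-01,  1.55942779e+00, -3.85571852e-07,
        1.09169747e+00, -1.05591686e-01]), 'qvel': array([-0.00063677,  0.00080261, -0.0010211 , -0.00028537,  0.00117665,
        0.0013037 ]), 'tau': array([ 2.31216982e-03, -6.12636566e+01, -2.58172721e+01,  6.91905781e-02,
        4.83246823e-02, -1.43244242e-04]), 'eef_pos': array([ 194.68022353, -593.66124627,  214.07600192]), 'tcp_rot': array([-3.14051741e+00, -1.13616518e-04,  3.16797140e-01]), 'ft_force': array([-0.184106  ,  0.92313682, -0.51105683]), 'moment': array([ 0.03473723, -0.00686469,  0.02777011]), 'grip_force': 0.0, 'opening': 0.9974737571050696}
top [[407.2, 0.0, 280.7], [0.0, 407.2, 206.4], [0.0, 0.0, 1.0]] [[0.0097, -0.9999, 0.0037, 61.4012], [-0.9865, -0.0101, -0.1634, 542.5714], [0.1634, -0.0021, -0.9866, 1135.4095], [0.0, 0.0, 0.0, 1.0]]
side [[441.1, 0.0, 281.5], [0.0, 441.1, 215.7], [0.0, 0.0, 1.0]] [[-0.8222, -0.5691, -0.0019, 476.5632], [-0.2894, 0.4209, -0.8597, 201.0225], [0.4901, -0.7064, -0.5108, 811.8827], [0.0, 0.0, 0.0, 1.0]]
```

View pics/top0.png

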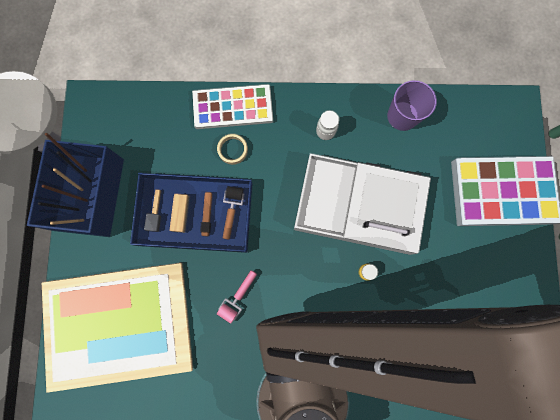

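View pics/side0.png

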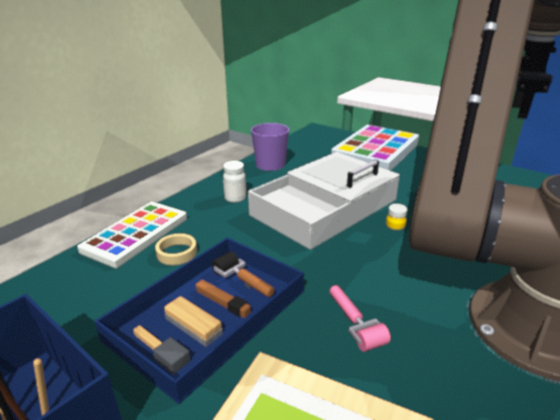

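Top view: in the crate, the scraper is at (153,210), the eraser at (180,212), the dabber with its dark sleeve at (206,213), and a T-shaped tool with a black drum at (233,195) and handle to (230,238). The pink decoy on the table is at (237,297). The case is at about (363,203), with the well on its left at (328,195) and the lid handle at (386,229). Next is one close crop to check the choice, plus measurements.

```bash
cat > h.py <<'E'
import numpy as np, cv2
from cell import monitor, viewer, order, env
def ray(n,uv,z,info=None):
    i=info or viewer.camera_info(n); T=np.array(i["camera_from_world"]);R=T[:3,:3];c=-R.T@T[:3,3]
    d=R.T@np.linalg.inv(i["K"])@np.array([uv[0],uv[1],1.]); return c+d*(z-c[2])/d[2]
def proj(n,p,info=None):
    i=info or viewer.camera_info(n);T=np.array(i["camera_from_world"]);q=np.array(i["K"])@(T[:3,:3]@np.array(p,float)+T[:3,3]);return q[:2]/q[2]
E
python3 - <<'E'
from h import *
im=cv2.imread("pics/top0.png")
c=cv2.resize(im[165:260,125:445],None,fx=2.5,fy=2.5,interpolation=cv2.INTER_CUBIC); 
a=cv2.resize(im[170:250,195:260],None,fx=5,fy=5,interpolation=cv2.INTER_CUBIC)
b=cv2.resize(im[145:260,290:440],None,fx=3.2,fy=3.2,interpolation=cv2.INTER_CUBIC)
o=np.zeros((400,805,3),np.uint8); o[:400,:325]=a; o[:368,325:805]=b; cv2.imwrite("pics/crop.png",o[:,:800])
hsv=cv2.cvtColor(im,cv2.COLOR_BGR2HSV)
m=((hsv[:,:,0]<20)&(hsv[:,:,1]>90)&(hsv[:,:,2]>50)).astype(np.uint8)
m[:, :215]=0;m[:,248:]=0;m[:175]=0;m[245:]=0
ys,xs=np.nonzero(m);print(len(xs),xs.mean(),ys.mean(),cv2.minAreaRect(np.c_[xs,ys].astype(np.float32)))
E
```

```text
209 228.3732057416268 223.3732057416268 ((228.37924194335938, 223.4773712158203), (6.941534996032715, 30.161890029907227), 10.619654655456543)
```

View pics/crop.png

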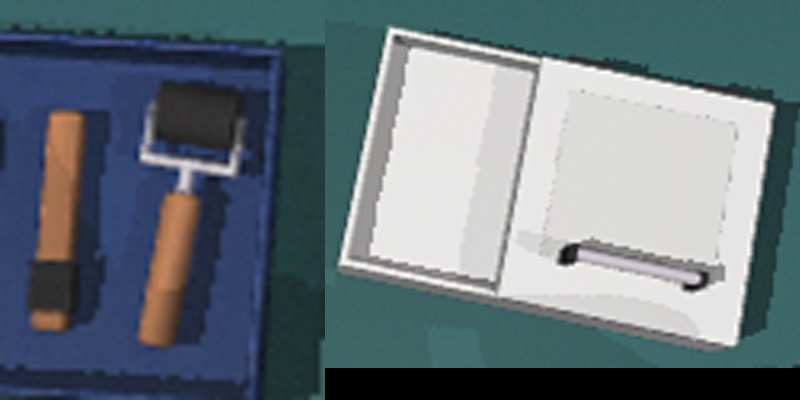

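The crop confirms the roller: black drum at (234,193) in a steel fork, handle from (231,209) to (226,239). The well is the left compartment, and the bar runs from (366,224) to (406,233).

```bash
python3 - <<'E'
from h import *
np.set_printoptions(precision=1,suppress=True)
i=viewer.camera_info("top");R=lambda u,z:ray("top",u,z,i)[:2]
a=R((225.8,238.6),27);b=R((231.2,209.4),27);d=R((234.4,193.4),32)
print("handle",a,b,"drum",d, np.linalg.norm(b-a))
u=(d-a)/np.linalg.norm(d-a); print("yaw",np.arctan2(u[1],u[0]),"grip",a+60*u, d-78*u)
TL,BL=R((310.3,153.75),70),R((294.7,228.75),70);TR,BR=R((430.6,177.2),78),R((419,253.1),78)
print(TL,BL,TR,BR,[np.linalg.norm(q) for q in (TL-BL,TR-BR,TL-TR,BL-BR)])
h1,h2=R((365.9,224.1),115),R((406.25,232.8),115);print("handle",h1,h2,np.linalg.norm(h1-h2))
x=TL-BL+TR-BR;x/=np.linalg.norm(x); y=TL-TR+BL-BR;y/=np.linalg.norm(y)
print("case yaw",np.arctan2(x[1],x[0]),np.arctan2(-y[0],y[1]), np.arctan2(-(h1-h2)[0],(h1-h2)[1]))
C=(TL+BL+TR+BR)/4; yw=np.arctan2(-y[0],y[1]);X=np.array([np.cos(yw),np.sin(yw)]);Y=np.array([-X[1],X[0]])
print("C",C,"well", C+102.5*Y,"hinge mid",C+110*X-65*Y,"handle",(h1+h2)/2,C-65*X-65*Y)
# other objects, rough
for n,p,z in(("jar",(329,130),100),("pot",(369,272),50),("tape",(232,149),25)):print(n,R(p,z))
s=monitor.state();print(viewer.camera_info("wrist")["camera_from_world"])
E
```

```text
handle [448.4 225.3] [534.4 212.1] drum [581.3 203.5] 86.91487859654576
yaw -0.16213753303153514 grip [507.7 215.6] [504.4 216.1]
[693.1 -17.3] [474.4  27. ] [ 625.1 -359.7] [ 409.4 -316.7] [np.float64(223.14874420430084), np.float64(220.00767513098103), np.float64(349.10763746799284), np.float64(349.829473963542)]
handle [ 484.1 -163.8] [ 461.5 -272.1] 110.6129889190173
case yaw -0.19832531338999917 -0.1915289643896947 -0.20495868483969099
C [ 550.5 -166.7] well [570. -66.] hinge mid [ 646.1 -251.4] handle [ 472.8 -218. ] [ 474.3 -218.1]
jar [754.8 -68.5]
pot [ 356.6 -183.1]
tape [719.  215.4]
[[   0.3   -1.    -0.  -625.8]
 [  -0.9   -0.3    0.2  -27. ]
 [  -0.2   -0.1   -1.   390.2]
 [   0.     0.     0.     1. ]]
```

Call:
{"op": "move_arm", "data": {"moves": [0,0,0,0.1,0,0,0,0.1,0,0,0,0.105,0.145,-0.29,0,0,0.145,-0.29,0,0,0.145,-0.29,0,0,0.145,-0.29,0,0,0.145,-0.29,0,0,0.145,-0.29,0,0,0.145,-0.29,0,0], "claw": 50}}

```text
t: 1.35
eef_pos: [394.8, -316.6, 214.5]
tcp_rot: [-3.142, 0.0, -0.162]
ft_force: [0.7, -0.5, 0.8]
opening: 0.528
grip_force: 0.0
```

Call:
{"op": "move_arm", "data": {"moves": [0.145,-0.29,0,0,0.145,-0.29,0,0,0.145,-0.29,0,0,-0.03,-0.28,0,0,-0.03,-0.28,0,0,-0.03,-0.28,0,0,-0.03,-0.28,0,0,-0.03,-0.28,0,0,-0.03,-0.28,0,0,-0.03,-0.28,0,0]}}

```text
t: 2.6
eef_pos: [495.9, 96.9, 214.5]
tcp_rot: [3.141, 0.0, -0.162]
ft_force: [0.3, -0.2, 0.2]
opening: 0.525
grip_force: 0.0
```

Call:
{"op": "move_arm", "data": {"moves": [-0.03,-0.27,0,0,-0.03,-0.27,0,0,-0.03,-0.27,0,0,0,0,0,0,0,0,0,0]}}

```text
t: 3.22
eef_pos: [502.1, 217.2, 214.3]
tcp_rot: [3.141, 0.001, -0.162]
ft_force: [-1.0, -0.0, -0.2]
opening: 0.525
grip_force: 0.0
```

```bash
python3 - <<'E'
from h import *
np.set_printoptions(precision=3,suppress=True)
s=monitor.state();i=viewer.camera_info("wrist");im=viewer.read_camera("wrist");cv2.imwrite("pics/w1.png",im[:,:,::-1])
print(s["t"],s["eef_pos"],s["tcp_rot"],s["opening"],i)
E
```

```text
3.225 [502.117 217.182 214.302] [ 3.141  0.001 -0.162] 0.5252136590515811 {'K': array([[352.126,   0.   , 278.722],
       [  0.   , 352.126, 211.238],
       [  0.   ,   0.   ,   1.   ]]), 'camera_from_world': array([[ -0.162,  -0.987,   0.001, 294.774],
       [ -0.955,   0.157,   0.25 , 418.659],
       [ -0.247,   0.04 ,  -0.968, 505.229],
       [  0.   ,   0.   ,   0.   ,   1.   ]])}
```

View pics/w1.png

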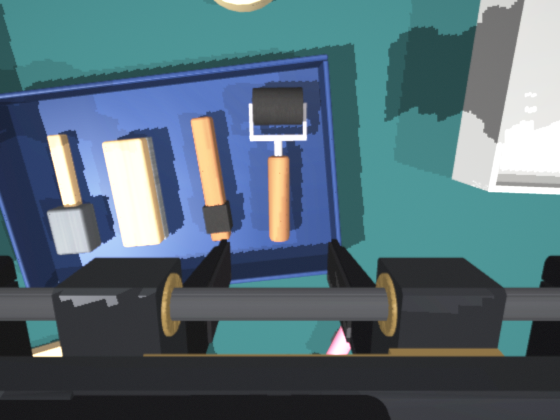

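The wrist view shows the roller handle from (279,157) to (279,242), with the drum at (277,106). It points along the tool axis, about 55 px clear of the crate wall and 45 px clear of the dabber.

```bash
python3 - <<'E'
from h import *
np.set_printoptions(precision=3,suppress=True)
R=lambda u,z:ray("wrist",u,z)[:2]
a,b,d=R((279,241),27),R((279,157),25),R((277.5,106),28)
print(a,b,d); u=(d-a)/np.linalg.norm(d-a);print(np.linalg.norm(b-a),np.arctan2(u[1],u[0]),a+60*u,b-30*u,d-78*u)
E
```

```text
[448.874 224.575] [536.921 210.084] [585.976 203.492]
89.23148563531073 -0.1525828896366352 [508.177 215.455] [507.269 214.644] [508.882 215.347]
```

Call:
{"op": "move_arm", "data": {"moves": [0.021,0.003,0.3,0,0.021,0.003,0.3,0,0,0,0.3,0,0,0,0.3,0,0,0,0.1,0,0,0,0.06,0,0,0,0,0,0,0,0,0]}}

```text
t: 4.28
eef_pos: [509.1, 215.8, 11.8]
tcp_rot: [-3.141, -0.002, -0.162]
ft_force: [-0.2, 0.4, 0.3]
opening: 0.526
grip_force: 0.0
```

Call:
{"op": "move_arm", "data": {"moves": [0,0,0,0,0,0,0,0,0,0,0,0,0,0,0,0,0,0,0,0,0,0,0,0], "claw": 0}}

```text
t: 5.03
eef_pos: [508.5, 215.7, 10.7]
tcp_rot: [-3.142, -0.0, -0.162]
ft_force: [-0.2, 1.0, 4.6]
opening: 0.222
grip_force: 29.9
```

Call:
{"op": "move_arm", "data": {"moves": [0,0,-0.05,0,0,0,-0.1,0,0,0,-0.2,0,0,0,-0.3,0,0,0,-0.3,0,0,0,-0.15,0,0,0,0,0]}}

```text
t: 5.9
eef_pos: [508.9, 215.8, 177.7]
tcp_rot: [-3.14, -0.003, -0.162]
ft_force: [-0.1, 0.2, -1.6]
opening: 0.22
grip_force: 29.9
```

```bash
python3 - <<'E'
from h import *
s=monitor.state();im=viewer.read_camera("wrist");cv2.imwrite("pics/w2.png",im[:,:,::-1])
E
```

```text
(no output)
```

View pics/w2.png

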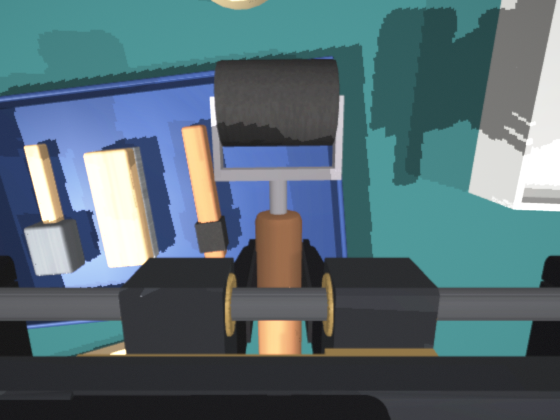

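The roller is held straight and level, and the other tools look undisturbed. Carrying it to the well.

Call:
{"op": "move_arm", "data": {"moves": [0.04,0.13,0,0,0.08,0.24,0,0,0.08,0.24,0,0,0.08,0.24,0,0,0.08,0.24,0,0,0.08,0.24,0,0,0.08,0.24,0,0,0.06,0.21,0,0.024,0,0,0,0,0,0,0,0]}}

```text
t: 7.2
eef_pos: [550.5, -62.1, 174.8]
tcp_rot: [-3.142, 0.002, -0.2]
ft_force: [0.1, -0.1, -2.5]
opening: 0.227
grip_force: 29.9
```

```bash
python3 - <<'E'
from h import *
s=monitor.state();print(s["eef_pos"],s["tcp_rot"]);im=viewer.read_camera("wrist");cv2.imwrite("pics/w3.png",im[:,:,::-1])
X=np.array([np.cos(-.2),np.sin(-.2)]);Y=np.array([-X[1],X[0]]);W=np.array([570,-66.])
for a,b in((105,67.5),(105,-67.5),(-105,67.5),(-105,-67.5)):print(proj("wrist",[*(W+a*X+b*Y),70]))
E
```

```text
[550.50320591 -62.08596922 174.76234081] [-3.14153904e+00  1.81796593e-03 -2.00274498e-01]
[184.47461441  43.24821569]
[372.47878643  43.21984342]
[200.74731103 306.52488184]
[356.35769777 306.50541257]
```

View pics/w3.png

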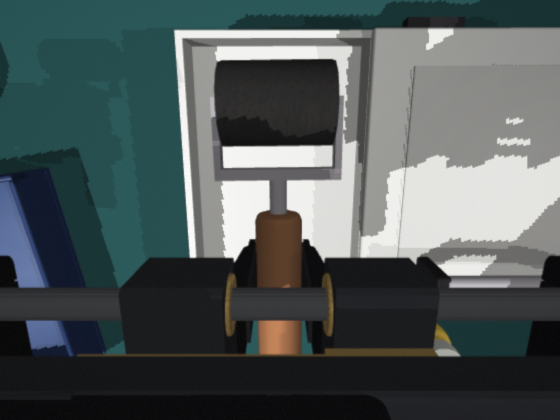

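The drum and handle are inside the well outline, whose inner far corners are at about (187,42) and (362,42), and aligned with it. Lowering.

Call:
{"op": "move_arm", "data": {"moves": [0,0,0.15,0,0,0,0.25,0,0,0,0.25,0,0,0,0.12,0,0,0,0.055,0,0,0,0.015,0,0,0,0,0,0,0,0,0]}}

```text
t: 8.25
eef_pos: [551.5, -61.9, 50.3]
tcp_rot: [3.141, -0.001, -0.2]
ft_force: [-0.6, -0.6, -0.9]
opening: 0.221
grip_force: 29.9
```

Call:
{"op": "move_arm", "data": {"moves": [0,0,0.015,0,0,0,0.007,0,0,0,0,0,0,0,0,0]}}

```text
t: 8.75
eef_pos: [551.2, -62.0, 46.3]
tcp_rot: [3.142, -0.0, -0.2]
ft_force: [-0.4, 0.4, -1.3]
opening: 0.224
grip_force: 29.9
```

Call:
{"op": "move_arm", "data": {"moves": [0,0,0,0,0,0,0,0,0,0,0,0,0,0,0,0,0,0,0,0,0,0,0,0], "claw": 45}}

```text
t: 9.5
eef_pos: [551.2, -61.9, 46.3]
tcp_rot: [3.142, -0.0, -0.2]
ft_force: [0.0, 0.6, 0.1]
opening: 0.475
grip_force: 0.0
```

Call:
{"op": "move_arm", "data": {"moves": [0,0,-0.1,0,0,0,-0.25,0,0,0,-0.3,0,0,0,-0.3,0,0,0,-0.2,0,0,0,0,0,0,0,0,0]}}

```text
t: 10.38
eef_pos: [550.7, -61.8, 218.6]
tcp_rot: [3.142, 0.0, -0.2]
ft_force: [0.6, 0.6, -0.2]
opening: 0.472
grip_force: 0.0
```

```bash
python3 - <<'E'
from h import *
s=monitor.state();print(s["eef_pos"],s["t"]);im=viewer.read_camera("wrist");t=viewer.read_camera("top")
t=cv2.resize(t[140:280,280:440],None,fx=3,fy=3)
o=np.zeros((420,800,3),np.uint8);o[:,:480]=t;o[:315,480:]=cv2.resize(im,(420,315))[:,:320];o[:315,480:]=cv2.resize(im,(320,315));cv2.imwrite("pics/w4.png",o[:,:,::-1])
E
```

```text
[550.74410821 -61.80516196 218.62106233] 10.375
```

View pics/w4.png

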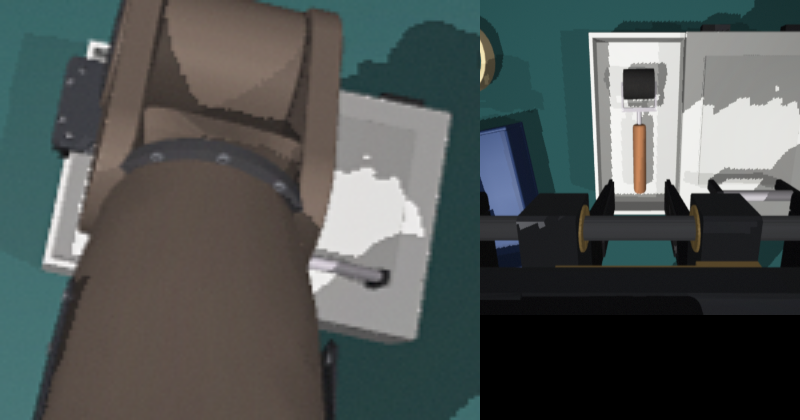

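The roller lies flat, well inside the well. Now turning by a quarter and moving above the lid handle.

Call:
{"op": "move_arm", "data": {"moves": [0,0,0,-0.1,0,0,0,-0.1,0,0,0,-0.1,0,0,0,-0.1,0,0,0,-0.1,0,0,0,-0.1,0,0,0,-0.1,0,0,0,-0.1,0,0,0,-0.1,0,0,0,-0.1]}}

```text
t: 11.72
eef_pos: [550.9, -61.9, 217.8]
tcp_rot: [-3.14, 0.0, 1.376]
ft_force: [-0.7, -0.1, 0.1]
opening: 0.474
grip_force: 0.0
```

Call:
{"op": "move_arm", "data": {"moves": [-0.225,-0.06,0,0,-0.225,-0.06,0,0,-0.225,-0.06,0,0,-0.225,-0.06,0,0,-0.225,-0.057,0,0,0,0,0,0,0,0,0,0]}}

```text
t: 12.6
eef_pos: [474.0, -218.1, 218.3]
tcp_rot: [-3.141, -0.001, 1.37]
ft_force: [-1.1, -0.4, -0.7]
opening: 0.473
grip_force: 0.0
```

```bash
python3 - <<'E'
from h import *
s=monitor.state();print(s["eef_pos"],s["tcp_rot"],s["t"]);im=viewer.read_camera("wrist");cv2.imwrite("pics/w5.png",im[:,:,::-1])
print(proj("wrist",[473.5,-218,115]),proj("wrist",[484.1,-163.8,115]))
E
```

```text
[ 473.96808256 -218.0827645   218.26336632] [-3.14056341e+00 -5.22115297e-04  1.37035398e+00] 12.6
[276.4919883  210.20161346] [275.86397546 140.00779838]
```

View pics/w5.png

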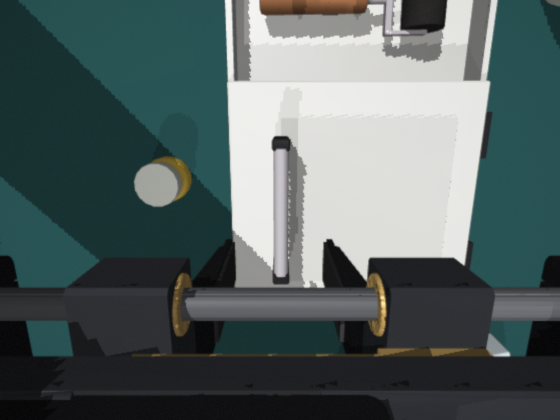

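The bar runs from (281,143) to (281,280), about 4 mm further along tool +y than predicted. Shifting and going down to grip it.

Call:
{"op": "move_arm", "data": {"moves": [0,0.023,0.2,0,0,0,0.25,0,0,0,0.2,0,0,0,0.12,0,0,0,0.04,0,0,0,0,0,0,0,0,0]}}

```text
t: 13.52
eef_pos: [477.8, -219.1, 98.1]
tcp_rot: [3.14, 0.0, 1.371]
ft_force: [0.5, 0.7, -0.2]
opening: 0.478
grip_force: 0.0
```

Call:
{"op": "move_arm", "data": {"moves": [0,0,0,0,0,0,0,0,0,0,0,0,0,0,0,0,0,0,0,0,0,0,0,0], "claw": 0}}

```text
t: 14.28
eef_pos: [475.2, -218.6, 97.3]
tcp_rot: [-3.137, -0.001, 1.371]
ft_force: [-11.9, -0.6, 8.5]
opening: 0.118
grip_force: 30.0
```

```bash
python3 - <<'E'
from h import *
s=monitor.state();print(s["eef_pos"],s["ft_force"],s["opening"],s["grip_force"])
r=np.hypot(175,45);a0=np.arctan2(45,175);p=None
for k in range(0,21):
    th=np.radians(2.5*k); q=np.array([-r*np.cos(a0+th),r*np.sin(a0+th)])
    if p is not None: print(k,np.round((q-p)/150*[1,-1],4))
    p=q
E
```

```text
[ 475.23706393 -218.635479     97.27005569] [-11.91157976  -0.56690873   8.47800757] 0.11754177931622002 30.000802874565125
1 [ 0.0142 -0.0506]
2 [ 0.0164 -0.0499]
3 [ 0.0186 -0.0492]
4 [ 0.0207 -0.0483]
5 [ 0.0228 -0.0474]
6 [ 0.0248 -0.0463]
7 [ 0.0268 -0.0452]
8 [ 0.0288 -0.044 ]
9 [ 0.0306 -0.0427]
10 [ 0.0325 -0.0413]
11 [ 0.0343 -0.0399]
12 [ 0.036  -0.0383]
13 [ 0.0376 -0.0367]
14 [ 0.0392 -0.0351]
15 [ 0.0407 -0.0333]
16 [ 0.0421 -0.0315]
17 [ 0.0434 -0.0296]
18 [ 0.0447 -0.0277]
19 [ 0.0458 -0.0257]
20 [ 0.0469 -0.0237]
```

Gripped. The bar sits about 2.5 mm toward the robot from the commanded point, so I take that out in the first row and follow the arc.

Call:
{"op": "move_arm", "data": {"moves": [0,-0.015,0,0,0,0.014,-0.051,0,0,0.016,-0.05,0,0,0.019,-0.049,0,0,0.021,-0.048,0,0,0.023,-0.047,0,0,0,0,0]}}

```text
t: 15.15
eef_pos: [488.6, -221.4, 134.7]
tcp_rot: [-3.141, 0.0, 1.371]
ft_force: [-6.2, -1.7, -0.3]
opening: 0.12
grip_force: 30.0
```

Call:
{"op": "move_arm", "data": {"moves": [0,0.025,-0.046,0,0,0.027,-0.045,0,0,0.029,-0.044,0,0,0.031,-0.043,0,0,0.032,-0.041,0,0,0,0,0]}}

```text
t: 15.9
eef_pos: [508.7, -225.5, 167.8]
tcp_rot: [-3.138, 0.0, 1.371]
ft_force: [-13.3, -0.0, 6.2]
opening: 0.117
grip_force: 30.0
```

Call:
{"op": "move_arm", "data": {"moves": [0,0.029,-0.04,0,0,0.036,-0.038,0,0,0.038,-0.037,0,0,0.039,-0.035,0,0,0.041,-0.033,0,0,0,0,0]}}

```text
t: 16.65
eef_pos: [535.9, -231.0, 196.2]
tcp_rot: [-3.14, 0.0, 1.371]
ft_force: [-14.3, 1.4, 14.7]
opening: 0.119
grip_force: 30.0
```

Call:
{"op": "move_arm", "data": {"moves": [0,0.042,-0.032,0,0,0.043,-0.03,0,0,0.045,-0.028,0,0,0.046,-0.026,0,0,0.047,-0.024,0,0,0,0,0,0,0,0,0,0,0,0,0]}}

```text
t: 17.65
eef_pos: [569.6, -237.9, 216.6]
tcp_rot: [3.141, 0.0, 1.371]
ft_force: [-5.6, -0.6, 6.6]
opening: 0.117
grip_force: 30.0
```

```bash
python3 - <<'E'
from h import *
s=monitor.state();print(s["eef_pos"],s["ft_force"],s["t"]);im=viewer.read_camera("side");t=viewer.read_camera("wrist")
o=np.zeros((420,800,3),np.uint8);o[:390,:480]=cv2.resize(im[120:250,230:420],None,fx=3,fy=3)[:390,:480];o[:240,480:]=cv2.resize(t,(320,240));cv2.imwrite("pics/w6.png",o[:,:,::-1])
X=np.array([.98,-.199]);p0=np.array([475.2,-218.6]);dx=(s["eef_pos"][:2]-p0)@X;dz=s["eef_pos"][2]-97.3
print(dx,dz,np.degrees(np.arctan2(45+dz,175-dx)-np.arctan2(45,175)),np.hypot(45+dz,175-dx))
E
```

```text
[ 569.55812269 -237.85465204  216.63415752] [-5.57435253 -0.55670973  6.63836938] 17.65
96.30263599397746 119.33415751906263 49.990108599461244 182.2059011914721
```

View pics/w6.png

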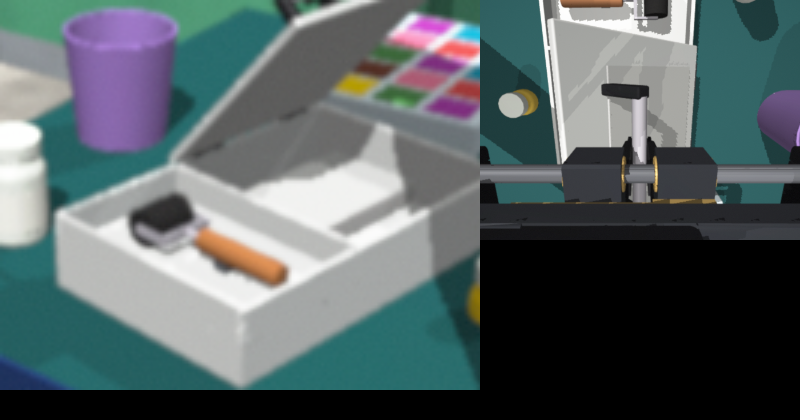

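The lid is held at about 50°, with the bar gripped and the arm steady. The roller lies flat in the well.

```bash
python3 -c "
from cell import order
print(order.job_done())"
```

```text
the job is handed in; nothing more can be done
None
```

The ink roller lies released in the well, and the arm is holding the lid by its handle at about 50° (worked out from the arm's position). I handed the job in at about 17.7 s, and it returned no verdict.

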